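Slide the knob tray home and hold the case lid open

TASK

Slide the tray of door knobs fully home into the open front of the counter case, knobs standing in their compartments, and then lift the case's lid and hold it open at 60 degrees from shut, so that the shopkeeper can reach in for a knob. The lid falls shut by itself: finish while still holding it there. Do not disturb the other things on the counter.

Things in the scene. Friction and masses are not known exactly. Their poses are not given: they have to be found in the camera images.
- case: Dark steel counter case, fixed, 240 deep (x) x 190 wide (y) x 90 mm high, teal lid on top. Side and back walls 10 mm, no bottom (the counter is its floor); front open for the tray, 170 wide, 78 high under a 12 mm cross bar. Origin: centre of footprint, at counter height. x runs from the open front (-120) to the back (+120), z up. The front faces roughly the robot's right (-y).
- lid (a joint): Opening angle of the teal lid, hinged on the case's back top edge, rad: 0 shut, growing as its front is lifted; stop at 1.45. 60 degrees = 1.047. About 0.35 kg, free hinge: from any angle it falls shut when let go. Panel 240 x 190 x 6 mm, its top 97 mm above the counter when shut.
- lid_handle (a point): Middle of the lid handle's grip bar: steel bow handle, round bar 10 mm thick, 90 mm long, parallel to the hinge (case y), a post down to the lid at each end. Bar axis 32 mm above the lid's top face (128 mm above the counter when shut), 35 mm behind the lid's front edge. Turns with the lid; shut, its axes are the case's.
- lid_hinge (a point): Middle of the hinge axis, which runs along the case's y, at x = +120, z = 90.5 mm in the case's frame, level with the lid's underside. From it the handle's grip point is 205 mm along the lid towards its front and 38 mm out along the lid's upper normal.
- tray: Loose aluminium tray on the counter, 210 long (x) x 156 wide (y), walls 35 mm high, 4 compartments, about 0.7 kg loaded; slides on the counter. At its front end (x -111 to -105) a teal plate 186 wide, 70 high. Origin: centre of the box's underside; x towards the rear end, which enters the case first. Home: plate against the case's side walls, origin at x = -15, y = 0 mm in the case, x axes alike.
- tray_grip (a point): Grip point of the tray's black fin handle: upright plate 12 mm thick (tray y), sticking out 51 mm from the teal front plate along the tray's -x, from 25 to 65 mm above the counter. The point is at x = -141, y = 0, z = 50 mm in the tray's frame. Same axes as the tray.
- knob_a: Loose brass door knob, about 0.09 kg, standing on its round 54 mm foot in the tray's front right compartment (about x = -53, y = -38 mm in the tray's frame), 57 mm high, 48 mm across the ball. Origin: centre of its foot; z up when standing.
- knob_b: Loose steel door knob, about 0.09 kg, standing on its round 54 mm foot in the tray's front left compartment (about x = -53, y = +38 mm in the tray's frame), 57 mm high, 48 mm across the ball. Origin: centre of its foot; z up when standing.
- knob_c: Loose steel door knob, about 0.09 kg, standing on its round 54 mm foot in the tray's rear right compartment (about x = +53, y = -38 mm in the tray's frame), 57 mm high, 48 mm across the ball. Origin: centre of its foot; z up when standing.
- knob_d: Loose brass door knob, about 0.09 kg, standing on its round 54 mm foot in the tray's rear left compartment (about x = +53, y = +38 mm in the tray's frame), 57 mm high, 48 mm across the ball. Origin: centre of its foot; z up when standing.
- spray_can: Bystander: black spray can with a pink band, 60 mm across, 130 mm high, standing loose on the counter beyond the work. Origin: centre of its underside.
- paint_tin: Bystander: paint tin with a blue band, 80 mm across, 90 mm high, standing loose beyond the work. Origin: centre of its underside.
- carton: Bystander: cardboard box 70 x 100 x 50 mm with a pink label, lying loose beyond the work. Origin: centre of its underside.
- tape_roll: Bystander: grey tape roll, 80 mm across, 40 mm high, lying loose on the counter between the robot and the case. Origin: centre of its underside.
Mind the look-alikes: they are no part of the job. What is shaped like the knob_b but pink is not meant. Leave any blue look-alike of the knob_d alone.

How it is judged (in metres and radians):
On the way, in this order (a step that is already met when the one before it is completed fails the run):
1. the loaded tray is fully home in the case (front plate within 12 mm of the case's front) (x of tray in the frame of case between -0.027 and 0 m and y of tray in the frame of case between -0.012 and 0.012 m and angle between the x axis of tray and the x axis of case, either way round below 0.12 rad and angle between tray's own z axis and vertical below 0.08 rad and distance between each of knob_a, knob_b, knob_c, knob_d and tray below 0.1 m and angle between each of knob_a, knob_b, knob_c, knob_d's own z axis and vertical below 0.5 rad), for 0.2 s.
2. the lid is lifted and held at 60 degrees by the fingers, the tray still home (x of tray in the frame of case between -0.027 and 0 m and y of tray in the frame of case between -0.012 and 0.012 m and angle between the x axis of tray and the x axis of case, either way round below 0.12 rad and angle between tray's own z axis and vertical below 0.08 rad and value of joint lid between 0.908 and 1.187 rad and velocity of joint lid between -0.08 and 0.08 rad/s and contact force between the fingers and case above 0.4 N), for 0.3 s.
At the end, for the whole second after the job is handed in: Ends with the fingers holding the lid still, 60 +/- 8 degrees open; the tray is home (front plate within 12 mm of the case's front edges, within 7 degrees of square), its four knobs standing in it; bystanders upright and within 30 mm of their start (all of step 2 and distance between each of knob_a, knob_b, knob_c, knob_d and tray below 0.1 m and angle between each of knob_a, knob_b, knob_c, knob_d's own z axis and vertical below 0.5 rad); the arm keeps its last pose, push and grip.
It fails at once if a door knob tips over or leaves the tray (angle between any of knob_a, knob_b, knob_c, knob_d's own z axis and vertical above 0.6 rad or distance between any of knob_a, knob_b, knob_c, knob_d and tray above 0.12 m).
It fails at once if a bystander (spray can, paint tin, carton, tape roll) is shoved more than 30 mm or knocked over (distance of any of spray_can, paint_tin, carton, tape_roll from where it was at the start of the episode above 0.03 m or angle between any of spray_can, paint_tin, carton, tape_roll's own z axis and vertical above 0.35 rad).
It also fails if it takes over 64 s, if anything falls off the work surface, if the arm or the gripper's body presses on something with over 40 N, if the wrist force passes 120 N, or if a joint passes its speed limit or range.

ROBOT

A 7-joint arm with a two-finger parallel gripper is mounted at the origin on the work surface. World frame = base frame: x ahead of the robot, y to its left, z up, the work surface at z = 0. Lengths are in mm, angles in rad, forces in N, time in s.
With the tool pointing down it reaches from about 400 to 875 mm from the base axis. Payload 4.4 kg.
Tool frame: the origin (TCP) lies between the finger pads; the fingertips stand ctrl.tip_reach ahead of it and the grasp point (between the pads) lies 8 mm behind it (ctrl.tip_reach is the distance from the TCP to the fingertips, in mm); z points along the fingers, y is the direction in which the jaws open and shut (so a half turn about z gives the same grasp; the last joint's range is limited). The gripper opens to 85 mm and grips with 20 to 120 N. Pads are 22 mm wide; open, the fingers measure 114 mm over their backs; the gripper's body (76 mm by 85 mm) begins 54 mm behind the grasp point. The pads swing forward as they close: fully open they stand 13 mm farther back than shut.
Start: joints at [1.093, 0.628, 0.038, 1.517, -0.027, 0.996, -0.02], TCP at [260.196, -595.664, 242.313] pointing down, gripper open.
Joint ranges: [-3.06, 3.06], [-0.37, 2.12], [-1.25, 1.32], [0.18, 2.47], [-1.1, 4.24], [0.23, 1.98], [-2.94, 2.94]. Speed limits (rad/s): [2.57, 2.57, 3.14, 3.14, 3.14, 3.14, 3.14].

INTERFACE

Orientations are given as [roll, pitch, yaw] about the fixed x, y, z axes, in that order (R = Rz(yaw) Ry(pitch) Rx(roll)).
In Python, from cell import status, viewer, order, ctrl gives the robot as it stands.
- The arm moves only by the tool play_rows, never from a script. Its argument "series" is a list of rows, each a list of 5 numbers: the shift along the tool's x, y, z in cm, then the turn about the tool's z in degrees, then the closure, from 0 (fully open) to 1 (shut). In form: [[x, y, z, yaw, gripper], ...]. A call has 1 to 8 rows; each row is the pose to reach, as a shift and turn from the pose commanded when the call began, along the tool's axes at that moment; what a row does not reach only later rows make up. A row lasts 1/10 s, in which the tool goes at most 50 mm and 8.59 degrees, less where a joint would pass 70% of its speed; a pose out of reach is approached as far as the arm can. A call with a gripper value outside its range is refused whole. The fingers move at their own pace and stop on an object; the grip force is fixed at half the most. Time passes only in rows, so rows that repeat a pose let the fingers close. It gives the time, the measured TCP pose, the force and the opening at its end, in the units of the state.
- status.read_state(): the state, without advancing time (a new reading comes with each control period).
- viewer.get_image(name): name is "side" or "top"; returns a dict with "img" (400x640x3 uint8, red, green, blue), "vfov" (degrees; the focal length in pixels is half the picture's height over the tangent of half this angle, whatever the lens; pixels are square), "cx", "cy" (the principal point, pixels), "rvec" (rotation vector, rad) and "tvec" (3), from world to camera coordinates, as OpenCV has them. Camera axes: x right, y down, z forward; pixel columns grow to the right and rows downward; lengths in mm; the calibration is good to about 2 mm. A picture is of the moment at which its call begins. There is no depth.
- order.finish_job(): hands the job in, once; it reports no verdict.
The state is a dict: "clock": time; "qpos": joint angles; "qd": joint speeds; "tau": joint torques, N m; "eef_pos": TCP position; "tool_rot": TCP orientation; "force": force on the tool from outside, world axes, zero at the start; "torque": the same for the moment, N m; "width": finger opening in mm.
Only numpy, scipy, OpenCV 4.12 (cv2) and the standard library are available. Lean on these libraries where they do the work, as an engineer would, in place of code of your own. Each camera call takes 0.05 s, during which the arm holds its last target. There are 200 camera calls.

## Working session

There is one attempt and no reset: what is moved stays moved. The work goes in short steps, Python scripts to look and compute and a tool call to move; the robot and the scene stay as the last step left them, time stands still between calls to the robot, and variables do not carry over. Pictures are saved under pics/ and viewed, about 8 in all and at most 12, crops included, and the job is handed in when it is done.

Besides the shell and the picture viewer there is one more tool, called after "Call:" as name(argument=value, ...) on one line, values as JSON. play_rows: Moves the arm, as the interface text tells. Its arguments: {"type":"object","properties":{"series":{"type":"array","items":{"type":"array","items":{"type":"number"}}}},"required":["series"]}

```bash
ls; mkdir -p pics; cat > h.py <<'E'
import numpy as np, cv2
from cell import status, viewer, order, ctrl
def cam(n):
    d=viewer.get_image(n); im=d["img"]; f=im.shape[0]/2/np.tan(np.radians(d["vfov"])/2)
    K=np.array([[f,0,d["cx"]],[0,f,d["cy"]],[0,0,1]]); R=cv2.Rodrigues(np.array(d["rvec"],float))[0]
    return im,K,R,np.array(d["tvec"],float).ravel()
def onz(c,px,z):
    _,K,R,t=c; px=np.atleast_2d(px).astype(float)
    r=np.c_[px,np.ones(len(px))]@np.linalg.inv(K).T@R; C=-R.T@t
    return C+r*((z-C[2])/r[:,2])[:,None]
def proj(c,P):
    _,K,R,t=c; q=(np.atleast_2d(P)@R.T+t)@K.T; return q[:,:2]/q[:,2:]
def save(c,n): cv2.imwrite("pics/"+n,cv2.cvtColor(c[0],cv2.COLOR_RGB2BGR))
E
python3 - <<'E'
from h import *
for n in("side","top"):
    c=cam(n); save(c,n+"0.png"); print(n,c[1][0,0],c[1][:2,2],-c[2].T@c[3])
s=status.read_state();print({k:np.round(v,3) for k,v in s.items()},ctrl.tip_reach)
E
```

```text
pics
side 399.117533294675 [315.00431944 197.61091605] [456.2833651  677.00649436 897.58772504]
top 392.79574589172785 [317.88479422 197.62955552] [478.56056815  -4.67589483 980.85142408]
{'clock': np.float64(0.1), 'qpos': array([ 1.093,  0.629,  0.038,  1.518, -0.027,  0.996, -0.02 ]), 'qd': array([ 0.   , -0.002, -0.002,  0.   , -0.   ,  0.001,  0.   ]), 'tau': array([ 2.0000e-03, -5.6454e+01,  1.2300e+00, -1.9397e+01,  1.1000e-02,
        6.0000e-03,  0.0000e+00]), 'eef_pos': array([ 259.996, -595.135,  241.48 ]), 'tool_rot': array([-3.14 ,  0.   ,  0.412]), 'force': array([ 0.122, -1.018, -0.443]), 'torque': array([ 0.042,  0.006, -0.003]), 'width': np.float64(85.403)} 11.0
```

View pics/top0.png

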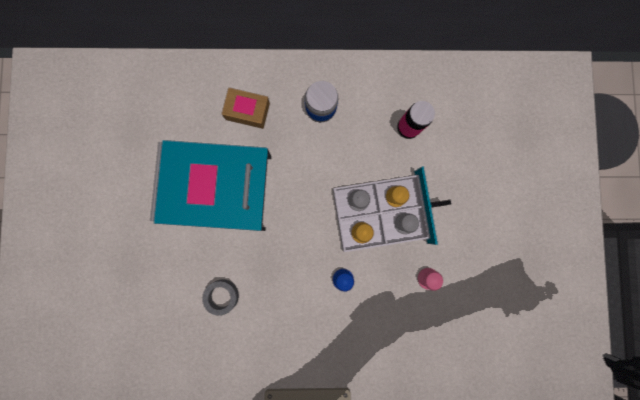

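View pics/side0.png

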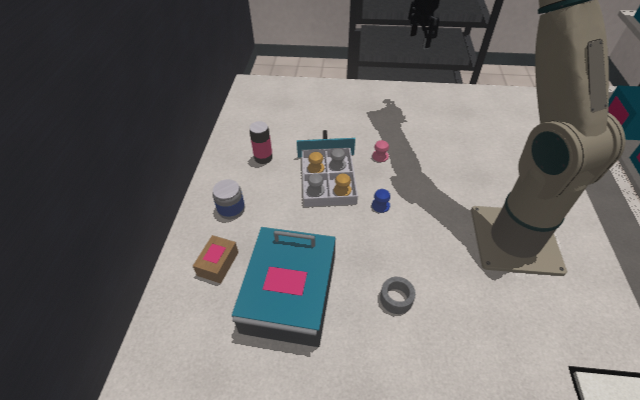

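The top view shows the case at left, with the teal lid around (156–268, 142–230) and its handle at x≈248. The tray is at right, with its plate at about (428,206) and its fin at (442,203). The blue and pink look-alikes at (344,280) and (431,279) lie below the tray. The side view agrees.

```bash
cat > m.py <<'E'
from h import *
def teal(c):
    h=cv2.cvtColor(c[0],cv2.COLOR_RGB2HSV); return cv2.inRange(h,(82,120,50),(100,255,255))
def comps(m,amin):
    cs,_=cv2.findContours(m,cv2.RETR_EXTERNAL,cv2.CHAIN_APPROX_NONE)
    return sorted([k for k in cs if cv2.contourArea(k)>amin],key=cv2.contourArea,reverse=True)
def quad(k,c,z):
    w=onz(c,k.reshape(-1,2),z)[:,:2].astype(np.float32)
    r=cv2.minAreaRect(cv2.convexHull(w)); return r,cv2.boxPoints(r)
E
python3 - <<'E'
from m import *
for n in("top","side"):
    c=cam(n); ks=comps(teal(c),60)
    for k in ks: print(n,"teal",cv2.boundingRect(k),cv2.contourArea(k))
    if n=="top":
        r,b=quad(ks[0],c,97); print("lid",r,"\n",b)
        # tray
        p=ks[1]; r,b=quad(p,c,70); print("plate@70",r,b)
        g=cv2.cvtColor(c[0],cv2.COLOR_RGB2GRAY); x0,y0=420,185
        m=np.zeros_like(g); m[185:225,430:460]=(g[185:225,430:460]<60)*255
        k=comps(m,15)
        for q in k:
            print(cv2.boundingRect(q)); r,b=quad(q,c,65); print("fin@65",r,b)
    s=cv2.resize(c[0][150:260,130:470] if n=="top" else c[0][120:270,220:360],None,fx=2.3 if n=="top" else 4,fy=2.3 if n=="top" else 4,interpolation=cv2.INTER_CUBIC)
    cv2.imwrite(f"pics/z_{n}.png",cv2.cvtColor(s,cv2.COLOR_RGB2BGR))
E
```

```text
top teal (154, 141, 114, 90) 8652.0
top teal (415, 167, 22, 77) 399.0
lid ((583.3793334960938, 214.60372924804688), (239.94125366210938, 187.5043487548828), 85.76675415039062) 
 [[481.02707 101.88089]
 [668.0199   88.03992]
 [685.73157 327.32657]
 [498.73877 341.16754]]
plate@70 ((537.4529418945312, -278.6869201660156), (180.40914916992188, 24.50956916809082), 8.496095657348633) [[ 446.42773 -279.89362]
 [ 450.04883 -304.13422]
 [ 628.47815 -277.48022]
 [ 624.85706 -253.23962]]
(431, 200, 20, 7)
fin@65 ((543.2479248046875, -314.79791259765625), (11.303975105285645, 46.2200813293457), 7.829941272735596) [[ 534.50024 -292.6733 ]
 [ 540.797   -338.4625 ]
 [ 551.9956  -336.92252]
 [ 545.69885 -291.13333]]
side teal (232, 228, 103, 102) 7444.0
side teal (609, 85, 31, 55) 864.0
side teal (630, 145, 10, 29) 104.0
```

View pics/z_top.png

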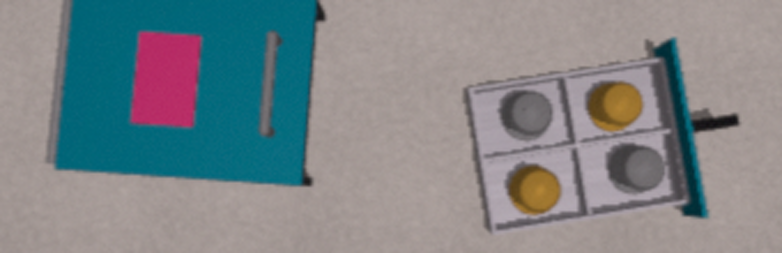

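```bash
python3 - <<'E'
from m import *
c=cam("top")
rc=onz(c,[[332.6,188.3],[344.3,250]],35); print("rear rim",rc.round(1),"mid",rc.mean(0).round(1))
hb=onz(c,[[130+272/2.3,150+34/2.3],[130+266/2.3,150+134/2.3]],130); print("handle ends",hb.round(1),hb.mean(0).round(1))
a=np.radians(85.77); X=np.array([np.cos(a),np.sin(a)]); cc=np.array([583.4,214.6])
print("handle pred",cc-85*X, "front edge ctr",cc-120*X)
kn=onz(c,[[130+(u)/2.3,150+v/2.3] for u,v in[(527,113),(615,105),(535,188),(638,167)]],40); print("knobs",kn.round(1))
b=np.radians(98.1);T=np.array([np.cos(b),np.sin(b)]);o=np.array([546.4,-337.7])+162*T;N=np.array([-T[1],T[0]])
print("o",o,"knobs pred",[ (o+x*T+y*N).round(1) for x,y in[(53,-38),(-53,-38),(53,38),(-53,38)]],"rear pred",o+105*T)
# side check of fin tip / lid corners
s=cam("side"); print(proj(s,[[546.4,-337.7,65],[*(cc-85*X),130]]).round(1))
g=status.read_state();yaw=g["tool_rot"][2];tx=np.array([np.cos(yaw),np.sin(yaw)]);ty=np.array([tx[1],-tx[0]])
d=o-141*T-g["eef_pos"][:2];print("grip",o-141*T,"shift tool mm",d@tx,d@ty,"turn",-(98.1-np.degrees(yaw)))
E
```

```text
rear rim [[581.6 -62.6  35. ]
 [433.  -89.4  35. ]] mid [507.3 -76.   35. ]
handle ends [[623.3 126.9 130. ]
 [528.4 131.6 130. ]] [575.9 129.3 130. ]
handle pred [577.13036773 129.83154059] front edge ctr [574.54875444  94.92688083]
knobs [[ 554.6 -126.1   40. ]
 [ 562.7 -218.9   40. ]
 [ 476.3 -133.3   40. ]
 [ 497.6 -241.6   40. ]]
o [ 523.57400043 -177.31616745] knobs pred [array([ 553.7, -119.5]), array([ 568.7, -224.4]), array([ 478.5, -130.2]), array([ 493.4, -235.1])] rear pred [508.77937107 -73.36368339]
[[324.8 130.6]
 [294.2 234.6]]
grip [ 543.44107413 -316.90950319] shift tool mm 371.1093773446848 -141.84938075314824 turn -74.50391596776899
```

View pics/z_side.png

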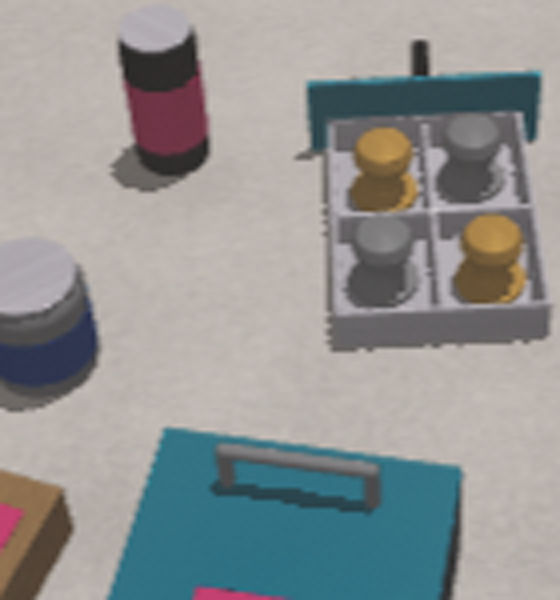

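The tray origin is at about (523,-178), yaw 98.1°. The case is at (583,215), yaw 85.8°. Rim, knobs and handle agree to within a few mm, except two knobs that are 7–8 mm off. I'll move above the fin now.

Call:
play_rows(series=[[4.6,-1.8,0,-8.5,0],[9.3,-3.5,0,-17,0],[13.9,-5.3,0,-25,0],[18.5,-7,0,-33,0],[23,-8.8,0,-41,0],[27.5,-10.5,0,-49,0],[32,-12.3,0,-57,0],[36,-13.8,0,-65,0]])

```text
clock: 1.1
eef_pos: [536.6, -322.8, 242.5]
tool_rot: [3.141, -0.0, 1.553]
force: [-0.1, -0.5, 0.1]
width: 85.5
```

```bash
cat > go.py <<'E'
from h import *
import sys
# target x y z yawdeg -> shift in tool axes cm, turn deg
def go(x,y,z,yaw):
    g=status.read_state();p=g["eef_pos"];w=g["tool_rot"][2];tx=np.array([np.cos(w),np.sin(w)]);ty=np.array([tx[1],-tx[0]])
    d=np.array([x,y])-p[:2];t=(yaw-np.degrees(w)+180)%360-180
    print("at",p.round(1),"rot",np.degrees(g["tool_rot"]).round(2),"F",np.round(g["force"],1),"w",round(float(g["width"]),1),"t",g["clock"],"q",np.round(g["qpos"],2))
    print("need cm",(d@tx/10).round(2),(d@ty/10).round(2),round((p[2]-z)/10,2),"turn",round(-t,1))
if __name__=="__main__": go(*map(float,sys.argv[1:]))
E
python3 go.py 543 -317.5 150 98.1
```

```text
at [ 536.6 -322.8  242.5] rot [ 1.7996e+02 -2.0000e-02  8.8990e+01] F [-0.1 -0.5  0.1] w 85.5 t 1.1 q [ 0.67  0.6  -0.28  1.58  0.19  0.98  0.31]
need cm 0.54 0.64 9.25 turn -9.1
```

Call:
play_rows(series=[[0.5,0.6,3,-5,0],[0.5,0.6,6,-9.1,0],[0.5,0.6,9,-9.1,0],[0.5,0.6,12,-9.1,0],[0.5,0.6,12,-9.1,0]])

```text
clock: 1.6
eef_pos: [538.0, -319.0, 118.3]
tool_rot: [-3.135, -0.005, 1.705]
force: [-0.6, -0.5, -0.6]
width: 84.9
```

```bash
python3 go.py 543 -317.5 42 98.1; python3 - <<'E'
from m import *
c=cam("top"); s=cv2.resize(c[0][140:260,320:520],None,fx=4,fy=4); cv2.imwrite("pics/a.png",s[:,:,::-1])
E
```

```text
at [ 538.  -319.   118.3] rot [-179.6    -0.27   97.7 ] F [-0.6 -0.5 -0.6] w 84.9 t 1.6 q [ 0.66  0.76 -0.27  1.68  0.28  0.75  0.38]
need cm 0.08 0.52 7.63 turn -0.4
```

View pics/a.png

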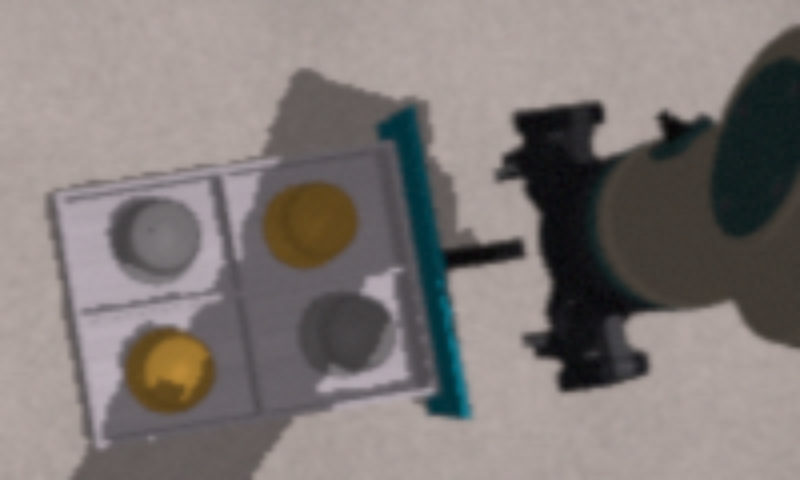

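The open gripper straddles the fin, whose tip is at (520,250) in the crop, with jaws parallel to the plate. I'll descend and close.

Call:
play_rows(series=[[0.1,0.4,2.5,-0.4,0],[0.1,0.4,5,-0.4,0],[0.1,0.4,7.6,-0.4,0],[0.1,0.4,7.6,-0.4,0],[0.1,0.4,7.6,-0.4,0]])

```text
clock: 2.15
eef_pos: [545.9, -319.2, 47.9]
tool_rot: [3.14, 0.001, 1.712]
force: [-0.0, -0.6, 0.3]
width: 85.7
```

```bash
python3 go.py 543 -317.5 42 98.1
```

```text
at [ 545.9 -319.2   47.9] rot [1.799e+02 6.000e-02 9.809e+01] F [-0.  -0.6  0.3] w 85.7 t 2.15 q [ 0.63  0.86 -0.24  1.7   0.32  0.62  0.35]
need cm 0.21 -0.26 0.59 turn -0.0
```

Call:
play_rows(series=[[0.2,-0.2,0.4,0,0],[0.2,-0.2,0.4,0,0.5],[0.2,-0.2,0.4,0,1],[0.2,-0.2,0.4,0,1],[0.2,-0.2,0.4,0,1],[0.2,-0.2,0.4,0,1],[0.2,-0.2,0.4,0,1],[0.2,-0.2,0.4,0,1]])

```text
clock: 2.95
eef_pos: [542.7, -317.2, 42.6]
tool_rot: [3.141, 0.0, 1.713]
force: [0.1, 0.6, 2.9]
width: 11.1
```

```bash
python3 go.py 543 -317.5 42 98.1
```

```text
at [ 542.7 -317.2   42.6] rot [1.7999e+02 2.0000e-02 9.8130e+01] F [0.1 0.6 2.9] w 11.1 t 2.95 q [ 0.63  0.86 -0.24  1.71  0.32  0.6   0.35]
need cm -0.04 0.02 0.06 turn 0.0
```

The fin is gripped (11 mm opening). I'll align the tray with the case axis, slowly.

```bash
python3 - <<'E'
from go import *
a=np.radians(85.77);X=np.array([np.cos(a),np.sin(a)]);cc=np.array([583.4,214.6])
for x in(-411,-300,-156): p=cc+x*X; print(x,p); go(*p,42.6,85.8)
E
```

```text
-411 [ 553.08448394 -195.28043316]
at [ 542.7 -317.2   42.6] rot [1.7999e+02 2.0000e-02 9.8130e+01] F [0.1 0.6 2.9] w 11.1 t 2.95 q [ 0.63  0.86 -0.24  1.71  0.32  0.6   0.35]
need cm 11.92 2.75 -0.0 turn 12.3
-300 [561.27188609 -84.58279793]
at [ 542.7 -317.2   42.6] rot [1.7999e+02 2.0000e-02 9.8130e+01] F [0.1 0.6 2.9] w 11.1 t 2.95 q [ 0.63  0.86 -0.24  1.71  0.32  0.6   0.35]
need cm 22.76 5.13 -0.0 turn 12.3
-156 [571.89338077  59.02494508]
at [ 542.7 -317.2   42.6] rot [1.7999e+02 2.0000e-02 9.8130e+01] F [0.1 0.6 2.9] w 11.1 t 2.95 q [ 0.63  0.86 -0.24  1.71  0.32  0.6   0.35]
need cm 36.83 8.21 -0.0 turn 12.3
```

Call:
play_rows(series=[[0.3,0.1,0,0.3,1],[0.9,0.2,0,0.9,1],[1.7,0.4,0,1.7,1],[2.6,0.6,0,2.6,1],[3.5,0.8,0,3.6,1],[4.4,1.0,0,4.5,1],[5.2,1.2,0,5.4,1],[6.0,1.4,0,6.2,1]])

```text
clock: 3.75
eef_pos: [548.0, -255.6, 42.6]
tool_rot: [3.142, 0.001, 1.603]
force: [-0.7, -5.0, 4.1]
width: 11.1
```

```bash
python3 go.py 553 -195.3 42.6 85.8
```

```text
at [ 548.  -255.6   42.6] rot [1.800e+02 5.000e-02 9.182e+01] F [-0.7 -5.   4.1] w 11.1 t 3.75 q [ 0.51  0.84 -0.19  1.78  0.27  0.55  0.18]
need cm 6.01 0.69 -0.0 turn 6.0
```

Call:
play_rows(series=[[0.8,0.1,0,0.8,1],[1.7,0.2,0,1.7,1],[2.6,0.3,0,2.6,1],[3.5,0.4,0,3.5,1],[4.3,0.5,0,4.3,1],[5.1,0.6,0,5.1,1],[5.7,0.7,0,5.7,1],[6.0,0.7,0,6.0,1]])

```text
clock: 4.55
eef_pos: [553.1, -194.8, 42.6]
tool_rot: [3.141, 0.0, 1.499]
force: [-2.5, -5.5, 4.3]
width: 11.4
```

```bash
python3 go.py 561.3 -84.6 42.6 85.8; python3 - <<'E'
from m import *
c=cam("top"); s=cv2.resize(c[0][130:250,140:440],None,fx=2.6,fy=2.6); cv2.imwrite("pics/b.png",s[:,:,::-1])
E
```

```text
at [ 553.1 -194.8   42.6] rot [1.7998e+02 2.0000e-02 8.5860e+01] F [-2.5 -5.5  4.3] w 11.4 t 4.55 q [ 0.38  0.82 -0.14  1.84  0.22  0.5   0.02]
need cm 11.05 0.02 -0.0 turn 0.1
```

View pics/b.png

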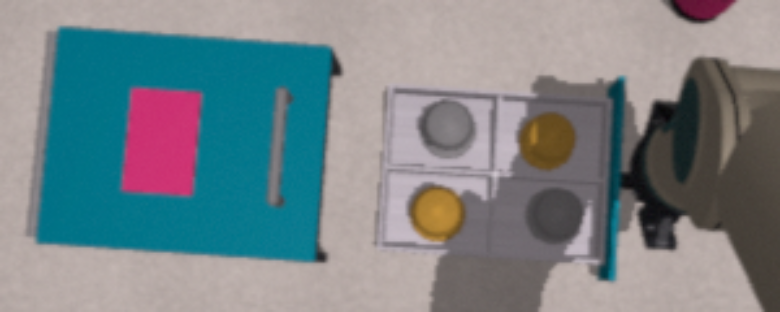

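The tray stands nearly square in front of the case, rear rim corners at crop (388,88) and (378,247), and all four knobs are upright. I'll check the lateral offset numerically.

```bash
python3 - <<'E'
from m import *
c=cam("top"); a=np.radians(85.77);X=np.array([np.cos(a),np.sin(a)]);N=np.array([-X[1],X[0]]);cc=np.array([583.4,214.6])
f=lambda px,z:[( (q[:2]-cc)@X, (q[:2]-cc)@N) for q in onz(c,[[140+u/2.6,130+v/2.6] for u,v in px],z)]
print("rear rim",np.round(f([(388,88),(378,247)],35),1))
print("front rim",np.round(f([(611,98),(602,262)],35),1))
k=comps(teal(c),60)
for q in k[:2]:
  r,b=quad(q,c,70 if q is not k[0] else 97); print(r); print(np.round([((p-cc)@X,(p-cc)@N) for p in b],1))
E
```

```text
rear rim [[-167.4  -70.8]
 [-169.3   77.7]]
front rim [[-376.7  -76.5]
 [-376.9   77.3]]
((583.3861083984375, 214.69473266601562), (239.7587890625, 187.5043487548828), 85.76675415039062)
[[-119.8   93.8]
 [-119.8  -93.7]
 [ 120.   -93.7]
 [ 120.    93.8]]
((554.5179443359375, -159.6557159423828), (14.286714553833008, 181.02423095703125), 85.74967193603516)
[[-382.5   91.7]
 [-382.5  -89.3]
 [-368.3  -89.3]
 [-368.2   91.7]]
```

Call:
play_rows(series=[[0.4,0.1,0,0,1],[1.2,0.1,0,0,1],[2.2,0.1,0,0,1],[3.3,0.1,0,0,1],[4.4,0.1,0,0,1],[5.5,0.1,0,0,1],[6.6,0.1,0,0,1],[7.7,0.1,0,0,1]])

```text
clock: 5.45
eef_pos: [559.6, -119.0, 42.6]
tool_rot: [3.141, 0.001, 1.497]
force: [-0.3, -5.4, 5.1]
width: 11.1
```

Call:
play_rows(series=[[1.1,0,0,0,1],[2.2,0,0,0,1],[3.3,0,0,0,1],[4.4,0,0,0,1],[5.5,0,0,0,1],[6.6,0,0,0,1],[7.7,0,0,0,1],[8.5,0,0,0,1]])

```text
clock: 6.25
eef_pos: [565.5, -33.8, 42.6]
tool_rot: [3.142, 0.001, 1.497]
force: [-0.2, -6.2, 6.3]
width: 11.3
```

```bash
python3 go.py 572.9 59 42.6 85.8
```

```text
at [565.5 -33.8  42.6] rot [1.7999e+02 4.0000e-02 8.5800e+01] F [-0.2 -6.2  6.3] w 11.3 t 6.25 q [ 0.07  0.8  -0.1   1.89  0.17  0.46 -0.22]
need cm 9.31 0.06 -0.0 turn -0.0
```

Call:
play_rows(series=[[1.0,0,0,0,1],[2.1,0,0,0,1],[3.2,0,0,0,1],[4.3,0,0,0,1],[5.4,0,0,0,1],[6.5,0,0,0,1],[7.4,0,0,0,1],[8.0,0,0,0,1]])

```text
clock: 7.05
eef_pos: [570.9, 45.7, 42.6]
tool_rot: [-3.141, 0.001, 1.497]
force: [-0.3, -6.6, 7.0]
width: 11.2
```

Call:
play_rows(series=[[0.2,0,0,0,1],[0.4,0,0,0,1],[0.6,0,0,0,1],[0.8,0,0,0,1],[1.0,0,0,0,1]])

```text
clock: 7.55
eef_pos: [571.5, 54.5, 42.6]
tool_rot: [-3.141, 0.002, 1.496]
force: [-0.6, -7.1, 7.3]
width: 11.4
```

```bash
python3 go.py 571.9 59 42.6 85.8
```

```text
at [571.5  54.5  42.6] rot [-1.7996e+02  1.0000e-01  8.5740e+01] F [-0.6 -7.1  7.3] w 11.4 t 7.55 q [-0.09  0.81 -0.08  1.87  0.13  0.47 -0.34]
need cm 0.45 0.0 -0.0 turn -0.1
```

Now I'll push in small steps, watching for contact.

Call:
play_rows(series=[[0.1,0,0,0,1],[0.2,0,0,0,1],[0.3,0,0,0,1],[0.4,0,0,0,1],[0.4,0,0,0,1]])

```text
clock: 8.05
eef_pos: [571.8, 58.8, 42.6]
tool_rot: [-3.141, 0.001, 1.497]
force: [-0.1, -6.8, 6.5]
width: 11.2
```

Call:
play_rows(series=[[0.1,0,0,0,1],[0.2,0,0,0,1],[0.2,0,0,0,1]])

```text
clock: 8.35
eef_pos: [572.0, 60.7, 42.6]
tool_rot: [-3.141, 0.001, 1.496]
force: [-0.6, -6.7, 6.8]
width: 11.0
```

```bash
python3 go.py 571.9 59 42.6 85.8;  python3 - <<'E'
from m import *
c=cam("top"); s=cv2.resize(c[0][130:250,140:340],None,fx=3.9,fy=3.9); cv2.imwrite("pics/d.png",s[:,:,::-1])
E
```

```text
at [572.   60.7  42.6] rot [-1.7997e+02  8.0000e-02  8.5740e+01] F [-0.6 -6.7  6.8] w 11.0 t 8.35 q [-0.11  0.81 -0.08  1.87  0.13  0.47 -0.35]
need cm -0.17 0.01 -0.0 turn -0.1
```

View pics/d.png

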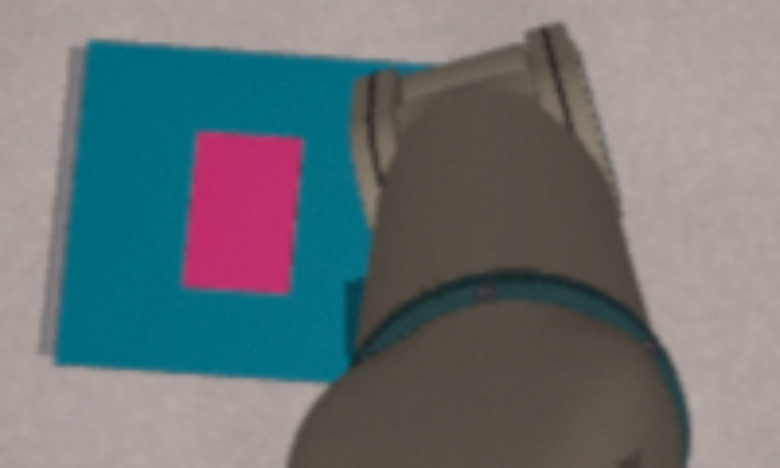

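The arm hides the front in this view, so I'll keep easing in until the force rises.

Call:
play_rows(series=[[0.1,0,0,0,1],[0.2,0,0,0,1],[0.2,0,0,0,1]])

```text
clock: 8.7
eef_pos: [572.1, 62.7, 42.5]
tool_rot: [-3.141, 0.001, 1.497]
force: [-1.9, -6.8, 7.8]
width: 11.1
```

Call:
play_rows(series=[[0.1,0,0,0,1],[0.2,0,0,0,1],[0.2,0,0,0,1]])

```text
clock: 9.0
eef_pos: [572.1, 62.9, 42.6]
tool_rot: [-3.141, 0.003, 1.496]
force: [-0.6, -9.8, 8.0]
width: 11.0
```

Contact: the tool stopped at y=62.9 and the force rose. I'll release and rise.

Call:
play_rows(series=[[-0.1,0,0,0,0.5],[-0.1,0,0,0,0],[-0.1,0,0,0,0],[-0.1,0,0,0,0],[-0.1,0,0,0,0],[-0.1,0,0,0,0],[-0.1,0,-1,0,0],[-0.1,0,-3,0,0]])

```text
clock: 9.8
eef_pos: [571.6, 64.7, 71.9]
tool_rot: [-3.139, 0.001, 1.499]
force: [-0.0, -0.5, 0.3]
width: 85.5
```

Call:
play_rows(series=[[0,0,-3,0,0],[0,0,-6,0,0],[0,0,-9,0,0],[-3,0,-12,0,0],[-6,0,-15,0,0],[-10,0,-16,0,0],[-14,0,-16,0,0],[-14,0,-16,0,0]])

```text
clock: 10.6
eef_pos: [561.8, -82.9, 233.7]
tool_rot: [3.14, 0.005, 1.489]
force: [-0.5, -0.3, -0.5]
width: 85.7
```

```bash
python3 - <<'E'
from m import *
from go import go
a=np.radians(85.77);X=np.array([np.cos(a),np.sin(a)]);cc=np.array([583.4,214.6])
go(*(cc-85*X),200,-4.2)
c=cam("top");d=cam("side")
u=cv2.resize(c[0][130:250,140:340],(500,300));v=cv2.resize(d[0][180:360,210:360],(250,300))
cv2.imwrite("pics/e.png",np.hstack([u,v])[:,:,::-1])
k=comps(teal(c),100)
for q in k: r,b=quad(q,c,97);print(r)
E
```

```text
at [561.8 -82.9 233.7] rot [179.92   0.29  85.31] F [-0.5 -0.3 -0.5] w 85.7 t 10.6 q [ 0.17  0.52 -0.12  1.76  0.09  0.86 -0.07]
need cm 21.33 -0.21 3.37 turn 89.5
((583.0093994140625, 208.50491333007812), (252.18350219726562, 187.48854064941406), 85.8092041015625)
```

View pics/e.png

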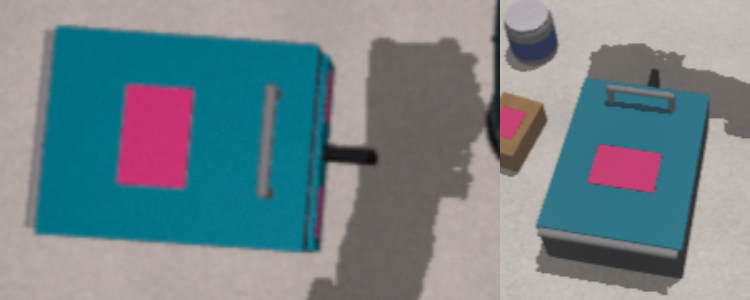

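The tray plate sits flush under the lid front, with the fin tip at crop (375,157), and the lid is shut. A numeric check, then on to the handle.

```bash
python3 - <<'E'
from m import *
c=cam("top"); a=np.radians(85.77);X=np.array([np.cos(a),np.sin(a)]);N=np.array([-X[1],X[0]]);cc=np.array([583.4,214.6])
f=lambda px,z:np.round([( (q[:2]-cc)@X, (q[:2]-cc)@N) for q in onz(c,[[140+u/2.5,130+v/2.5] for u,v in px],z)],1)
print("fin tip",f([(376,157)],65),"want -177,0");print("bar",f([(271,90),(264,194)],131),"want -85")
E
```

```text
fin tip [[-177.1    2.3]] want -177,0
bar [[-85.2 -43.5]
 [-86.7  47.4]] want -85
```

Call:
play_rows(series=[[3,0,0,8.5,0],[6,0,0,17,0],[9,0,0,25.5,0],[12,0,0,34,0],[15,0,0,42.5,0],[18,0,0,51,0],[20,0,0,59.5,0],[21.3,-0.2,0,68,0]])

```text
clock: 11.55
eef_pos: [575.1, 142.8, 232.1]
tool_rot: [-3.139, -0.0, 0.312]
force: [-0.7, 0.3, 0.1]
width: 85.5
```

```bash
python3 go.py 576.8 129.8 190 -4.2
```

```text
at [575.1 142.8 232.1] rot [-1.7988e+02 -1.0000e-02  1.7890e+01] F [-0.7  0.3  0.1] w 85.5 t 11.55 q [-0.42  0.56  0.2   1.7  -0.14  0.89 -1.42]
need cm -0.24 1.29 4.21 turn 22.1
```

Call:
play_rows(series=[[-0.1,0.5,1,8,0],[-0.2,1,2,16,0],[-0.2,1.2,3,22.1,0],[-0.2,1.2,4,22.1,0],[-0.2,1.2,4,22.1,0],[-0.2,1.2,4,22.1,0]])

```text
clock: 12.15
eef_pos: [577.4, 126.8, 192.2]
tool_rot: [-3.141, 0.001, -0.07]
force: [-0.6, -0.4, -0.7]
width: 85.1
```

```bash
python3 go.py 576.8 129.3 125 -4.2
```

```text
at [577.4 126.8 192.2] rot [-1.7997e+02  3.0000e-02 -4.0200e+00] F [-0.6 -0.4 -0.7] w 85.1 t 12.15 q [-0.45  0.62  0.29  1.75 -0.23  0.81 -1.68]
need cm -0.08 -0.25 6.72 turn 0.2
```

Call:
play_rows(series=[[-0.1,-0.2,2,0.2,0],[-0.1,-0.2,4,0.2,0],[-0.1,-0.2,6,0.2,0],[-0.1,-0.2,6.7,0.2,0],[-0.1,-0.2,6.7,0.2,0],[-0.1,-0.2,6.7,0.2,0]])

```text
clock: 12.75
eef_pos: [577.6, 127.9, 126.3]
tool_rot: [-3.141, -0.001, -0.077]
force: [0.1, 0.2, -0.5]
width: 85.3
```

```bash
python3 go.py 576.8 129.3 125 -4.2
```

```text
at [577.6 127.9 126.3] rot [-1.7996e+02 -9.0000e-02 -4.3900e+00] F [ 0.1  0.2 -0.5] w 85.3 t 12.75 q [-0.43  0.71  0.26  1.8  -0.27  0.67 -1.66]
need cm -0.09 -0.13 0.13 turn -0.2
```

Call:
play_rows(series=[[0,-0.1,0,0,0.5],[0,-0.1,0.1,0,1],[0,-0.1,0.1,0,1],[0,-0.1,0.1,0,1],[0,-0.1,0.1,0,1],[0,-0.1,0.1,0,1],[0,-0.1,0.1,0,1],[0,-0.1,0.1,0,1]])

```text
clock: 13.55
eef_pos: [577.2, 131.2, 124.7]
tool_rot: [-3.139, -0.001, -0.076]
force: [0.2, 6.5, 1.7]
width: 7.5
```

```bash
python3 - <<'E'
from go import go
import numpy as np
go(576.8,129.3,125,-4.2)
r=np.hypot(205,38);p0=np.arctan2(38,205)
for t in (0,5,10,15,20,25,30,35,40,45,50,55,58,60):
    q=np.radians(t)+p0; print(t,"back",round(205-r*np.cos(q),1),"up",round(r*np.sin(q)-38,1))
E
```

```text
at [577.2 131.2 124.7] rot [-1.7984e+02 -4.0000e-02 -4.3300e+00] F [0.2 6.5 1.7] w 7.5 t 13.55 q [-0.43  0.71  0.26  1.8  -0.27  0.67 -1.66]
need cm -0.03 0.19 -0.03 turn -0.1
0 back 0.0 up 0.0
5 back 4.1 up 17.7
10 back 9.7 up 35.0
15 back 16.8 up 51.8
20 back 25.4 up 67.8
25 back 35.3 up 83.1
30 back 46.5 up 97.4
35 back 58.9 up 110.7
40 back 72.4 up 122.9
45 back 86.9 up 133.8
50 back 102.3 up 143.5
55 back 118.5 up 151.7
58 back 128.6 up 156.0
60 back 135.4 up 158.5
```

Gripped: the opening stopped at 7.5 mm and there's a reaction force. I'll lift along the arc.

Call:
play_rows(series=[[0,-0.1,-0.5,0,1],[0,-0.3,-1.2,0,1],[0,-0.5,-2.1,0,1],[0,-0.8,-3.0,0,1],[0,-1.1,-3.9,0,1],[0,-1.5,-4.7,0,1],[0,-1.7,-5.2,0,1],[0,-1.7,-5.2,0,1]])

```text
clock: 14.35
eef_pos: [578.3, 147.4, 176.6]
tool_rot: [-3.14, -0.0, -0.076]
force: [2.4, 5.0, -4.2]
width: 7.7
```

```bash
cat > lid.py <<'E'
from m import *
from go import go
import sys
a=np.radians(85.77);X=np.array([np.cos(a),np.sin(a)]);N=np.array([-X[1],X[0]]);cc=np.array([583.4,214.6])
t0=float(sys.argv[1]); t=np.radians(t0)+np.arctan2(38,205); r=np.hypot(205,38)
p=status.read_state()["eef_pos"]; print("case xz of TCP",((p[:2]-cc)@X).round(1),p[2].round(1),"angle est",np.degrees(np.arctan2(p[2]+3-90.5,120-(p[:2]-cc)@X)-np.arctan2(38,205)).round(1))
go(*(cc+X*(120-r*np.cos(t))),90.5+r*np.sin(t)-3,-4.2)
E
python3 lid.py 40; python3 - <<'E'
from m import *
c=cam("top");d=cam("side")
u=cv2.resize(c[0][130:250,140:340],(500,300));v=cv2.resize(d[0][150:350,200:360],(280,350))[:300]
cv2.imwrite("pics/f.png",np.hstack([u,v])[:,:,::-1])
E
```

```text
case xz of TCP -67.4 176.6 angle est 14.9
at [578.3 147.4 176.6] rot [-1.799e+02 -3.000e-02 -4.330e+00] F [ 2.4  5.  -4.2] w 7.7 t 14.35 q [-0.48  0.65  0.29  1.74 -0.25  0.79 -1.71]
need cm 0.0 -5.47 -7.18 turn -0.1
```

View pics/f.png

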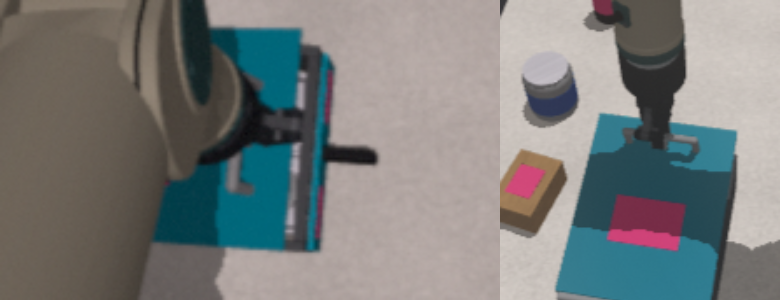

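The lid is about 15° up with the fingers round the bar, at crop (270,125). The tray hasn't moved. I'll continue.

Call:
play_rows(series=[[0,-0.4,-0.6,0,1],[0,-0.9,-1.4,0,1],[0,-1.5,-2.3,0,1],[0,-2.1,-3.2,0,1],[0,-2.8,-4.2,0,1],[0,-3.4,-4.9,0,1],[0,-3.9,-5.4,0,1],[0,-4.2,-5.8,0,1]])

```text
clock: 15.25
eef_pos: [581.2, 187.0, 235.0]
tool_rot: [3.14, 0.0, -0.077]
force: [-0.7, -2.7, -0.9]
width: 7.8
```

```bash
python3 lid.py 50
```

```text
case xz of TCP -27.7 235.0 angle est 34.5
at [581.2 187.  235. ] rot [ 1.7993e+02  2.0000e-02 -4.4300e+00] F [-0.7 -2.7 -0.9] w 7.8 t 15.25 q [-0.56  0.6   0.32  1.65 -0.22  0.93 -1.8 ]
need cm 0.0 -4.5 -3.4 turn -0.2
```

Call:
play_rows(series=[[0,-0.4,-0.4,0,1],[0,-0.9,-0.9,0,1],[0,-1.5,-1.4,0,1],[0,-2.2,-1.9,0,1],[0,-2.9,-2.4,0,1],[0,-3.6,-2.9,0,1],[0,-4.2,-3.2,0,1],[0,-4.4,-3.3,0,1]])

```text
clock: 16.05
eef_pos: [584.4, 229.5, 269.5]
tool_rot: [3.139, 0.001, -0.078]
force: [-6.3, -9.2, 11.0]
width: 7.5
```

```bash
python3 lid.py 60
```

```text
case xz of TCP 14.9 269.5 angle est 49.5
at [584.4 229.5 269.5] rot [ 1.7984e+02  4.0000e-02 -4.4700e+00] F [-6.3 -9.2 11. ] w 7.5 t 16.05 q [-0.62  0.59  0.33  1.55 -0.21  1.04 -1.88]
need cm -0.01 -3.55 -1.45 turn -0.3
```

The force points outward along the lid, so I'm slightly inside the arc. I'll correct a little outward and go on to about 59°.

Call:
play_rows(series=[[0,-0.2,-0.4,0,1],[0,-0.6,-0.6,0,1],[0,-1.1,-0.9,0,1],[0,-1.6,-1.1,0,1],[0,-2.1,-1.3,0,1],[0,-2.5,-1.5,0,1],[0,-2.8,-1.6,0,1],[0,-2.9,-1.6,0,1]])

```text
clock: 16.85
eef_pos: [586.7, 260.9, 284.8]
tool_rot: [-3.141, 0.0, -0.076]
force: [-4.9, -5.6, 9.2]
width: 7.4
```

```bash
python3 lid.py 60; python3 - <<'E'
from m import *
c=cam("top");d=cam("side")
u=cv2.resize(c[0][120:260,130:330],(430,300));v=cv2.resize(d[0][130:330,170:390],(330,300))
cv2.imwrite("pics/g.png",np.hstack([u,v])[:,:,::-1])
E
```

```text
case xz of TCP 46.5 284.8 angle est 59.1
at [586.7 260.9 284.8] rot [-1.7997e+02  2.0000e-02 -4.3700e+00] F [-4.9 -5.6  9.2] w 7.4 t 16.85 q [-0.66  0.6   0.33  1.49 -0.21  1.09 -1.93]
need cm 0.01 -0.4 0.08 turn -0.2
```

View pics/g.png

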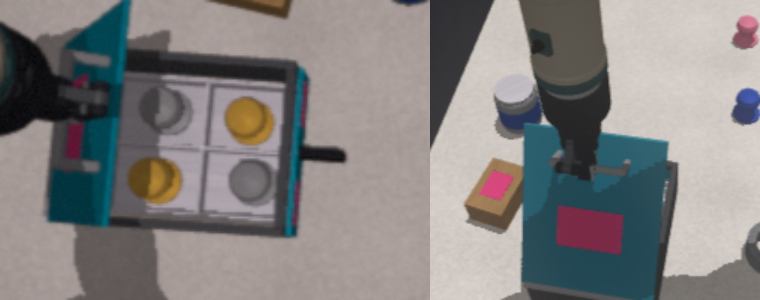

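The lid stands open near 60°, fingers on the bar; the tray is home with four knobs upright. I'll hold still, then check the angle from the lid's front edge.

Call:
play_rows(series=[[0,0,0,0,1],[0,0,0,0,1],[0,0,0,0,1],[0,0,0,0,1],[0,0,0,0,1],[0,0,0,0,1],[0,0,0,0,1],[0,0,0,0,1]])

```text
clock: 17.75
eef_pos: [586.7, 261.0, 284.9]
tool_rot: [-3.141, 0.0, -0.076]
force: [-4.3, -4.5, 7.9]
width: 7.4
```

```bash
python3 lid.py 60; python3 - <<'E'
from m import *
c=cam("top"); a=np.radians(85.77);X=np.array([np.cos(a),np.sin(a)]);N=np.array([-X[1],X[0]]);cc=np.array([583.4,214.6])
for th in(50,55,60,65,70):
    t=np.radians(th); x=120-240*np.cos(t);z=90.5+240*np.sin(t)
    print(th,[((q-[130,120])*2.15).round(0) for q in proj(c,[[*(cc+x*X+s*95*N),z] for s in(-1,1)])])
E
```

```text
case xz of TCP 46.5 284.9 angle est 59.1
at [586.7 261.  284.9] rot [-1.7994e+02  1.0000e-02 -4.3800e+00] F [-4.3 -4.5  7.9] w 7.4 t 17.75 q [-0.66  0.6   0.33  1.49 -0.21  1.09 -1.93]
need cm 0.01 -0.39 0.08 turn -0.2
50 [array([174.,   7.]), array([153., 231.])]
55 [array([150.,   1.]), array([128., 229.])]
60 [array([124.,  -4.]), array([101., 228.])]
65 [array([98., -9.]), array([ 74., 226.])]
70 [array([ 70., -14.]), array([ 45., 224.])]
```

```bash
python3 -c "
from h import *
print(order.finish_job())"
```

```text
the job is handed in; nothing more can be done
None
```

I slid the tray home by its fin until it met the case. Then I gripped the lid's bar, lifted it along its arc and handed the job in at about 18 s, still holding it. No verdict was reported.

**Last checks:**
- **Lid angle:** the gripper position gives 59.1°, and the lid's front edge in the top view also reads about 59°. The pose held steady for 0.8 s.
- **Tray:** after I released the tray, its fin tip was at x = -177.1, y = +2.3 mm in the case (home is -177, 0). All four knobs were upright in the last picture.
- **Bystanders:** I measured none of them for movement. The paint tin, carton and tape roll look undisturbed in what the last crops show. The spray can was out of frame in the last picture.

**What didn't quite agree:**
- **Finger opening:** it read 7.4 mm on the 10 mm bar, but the bar was clearly between the fingers.
- **Residual force:** about 10 N remained on the tool at the end, probably because the hold sits slightly off the lid's true arc.

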